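Bring an interlocked air-gauge manifold on line

TASK

On the metal air manifold, first turn the isolator lever (the one with the thick grip, on the round plate) clockwise until it comes up against its stop pin, then turn the selector lever (thin grip, fan-shaped plate), which that frees, clockwise until it too rests against its stop pin, and let go. Both levers are stiff; go by feel and stop as soon as the resistance rises, never forcing a lever against its stop or the interlock, and leave the loose gauges and parts around the manifold where they are.

Things in the scene. Friction and masses are not known exactly. Their poses are not given: they have to be found in the camera images.
- manifold: fixed flat metal air manifold, 170 x 250 x 28 mm (its x, y, z), origin at the centre of its underside, z up; its far long side (+x) has three brass hose nipples sticking out 25 mm. On its top two steel plates, 31 to 38 mm above the table, turn on upright axes; over each is a lever bar 14 mm wide, 42 to 50 mm above the table, with an upright grip 60 mm from the axis, 49 to 93 mm above the table
- isolator_axis (a point): upright turning axis of the isolator, at table height (manifold x = 0, y = +65 mm; axes as the manifold's). Its round plate, radius 40 mm, has a radial tab and one hollow in its rim. Only when the tab rests on the isolator's stop pin (within about 0.05 rad) does the hollow let the selector's fan pass; once the fan is across, it locks the isolator in turn
- selector_axis (a point): upright turning axis of the selector, at table height (manifold x = 0, y = -65 mm; axes as the manifold's). Until the isolator is set, the selector turns at most about 0.08 rad and then jams on the rim of the round plate
- isolator_grip (a point): centre line of the isolator's grip at 72 mm above the table: black cylinder, 20 mm in diameter. Turns clockwise seen from above by 0.95 to 1.25 rad to its stop, stiffly (about 8 N at the grip), and stays where left. At the stop it nominally is 98 deg from manifold +x towards +y about its axis, but the lever is clamped on its hub up to 0.25 rad either way from that: only the feel of the stop tells
- selector_grip (a point): centre line of the selector's grip at 72 mm above the table: upright black cylinder, 14 mm in diameter, 60 mm from the selector's axis; 250 deg from manifold +x towards +y about that axis when the joint reads 0. Turning it takes about 7 N at the grip and it stays where it is left
- selector (a joint): angle of the selector, rad: 0 at the start, grows clockwise seen from above, about 0.72 when its fan edge rests against its stop pin
- isolator_stop: fixed upright steel pin, 8 mm in diameter, top 41 mm above the table, beside the round plate (origin under its axis, at table height): the stop for the round plate's tab
- selector_stop: fixed upright steel pin, 8 mm in diameter, top 41 mm above the table (origin under its axis, at table height): the stop for the leading edge of the fan-shaped plate
- selector_plate: the fan-shaped steel plate of the selector, radius 100 mm, 7 mm thick, turning with its lever; origin on the selector's axis at table height
- ring_gauge: loose knurled steel ring, 54 mm across, 18 mm high, origin at the centre of its underside; leave it alone
- gear: loose steel gear, 51 mm across, 20 mm high, origin at the centre of its underside; leave it alone
- plug_gauge: loose double-ended plug gauge lying down, 118 mm long, 21 mm thick, origin under its middle; leave it alone
- bushing: loose flanged bronze bushing, 31 mm across, 22 mm high, origin at the centre of its underside; leave it alone

How it is judged:
By the outcome, as a careful person would: the job done as asked, in the order asked, and still so for the second after the job is handed in, with the robot touching nothing.
It also fails if it takes over 67 s, if anything falls off the work surface, if the arm or the gripper's body presses on something with over 40 N, if the wrist force passes 120 N, or if a joint passes its speed limit or range.

ROBOT

A 6-joint arm with a two-finger parallel gripper is mounted at the origin on a cart in front of the work surface, level with it; the furniture and walls round the work are solid. World frame = base frame: x ahead of the robot, y to its left, z up, the work surface at z = 0. Lengths are in m, angles in rad, forces in N, time in s.
With the tool pointing down it reaches from about 0.35 to 0.85 m from the base axis. Payload 8.1 kg.
Tool frame: the origin (TCP) lies between the finger pads; the fingertips stand tips_ahead ahead of it and the grasp point (between the pads) lies 8 mm behind it (tips_ahead is the distance from the TCP to the fingertips, in m); z points along the fingers, x is the direction in which the jaws open and shut, and the axes are right-handed (so a half turn about z gives the same grasp; the last joint's range is limited). The gripper opens to 93 mm and grips with 3 to 60 N. Pads are 15 mm wide; open, the fingers measure 128 mm over their backs; the gripper's body (75 mm by 188 mm) begins 65 mm behind the grasp point.
Start: joints at [1.171, 0.13, 1.488, -0, 1.523, -0.085], TCP at [0.186, 0.571, 0.23] pointing down, gripper open.
Joint ranges: [-2.96, 2.96], [-0.89, 2.26], [0.02, 2.5], [-1.34, 4.48], [0, 2.73], [-2.66, 2.66]. Speed limits (rad/s): [2.39, 2.39, 2.79, 3.14, 3.14, 3.14].

INTERFACE

Orientations are given as a rotation vector (axis times angle).
In Python, from plant import * gives the robot as it stands.
- The arm moves only by the tool play_rows, never from a script. Its argument "increments" is a list that holds one entry, the list of rows, each a list of 4 numbers: the shift along the tool's x, y, z in cm, then the turn about the tool's z in rad. A call has 1 to 5 rows; each row is the pose to reach, as a shift and turn from the pose measured when the call began, along the tool's axes at that moment; what a row does not reach only later rows make up. A row lasts 1/10 s, in which the tool goes at most 50 mm and 8.59 degrees, less where a joint would pass 70% of its speed; a pose out of reach is approached as far as the arm can. A call with a gripper value outside its range is refused whole. "jaw" is the finger opening in cm, from 0 to 9.3, set as the call begins (left out, the last holds). The fingers move at their own pace and stop on an object; "squeeze" is the grip in N (left out, the last holds). Time passes only in rows, so rows that repeat a pose let the fingers close. It gives the time, the measured TCP pose, the force and the opening at its end, in the units of the state.
- read_state(): the state, without advancing time (a new reading comes with each control period).
- read_camera(name): name is "scene" or "top"; returns (picture, depth): 400x640x3 uint8, blue, green, red; 400x640 float32, m along the optical axis (not along the pixel's ray), 0 where there is no reading.
- camera_params(name): a dict with "K" (3x3 intrinsics, pixels), "eye" and "orientation" of the camera in the world. Camera axes: x right, y up, looking along -z (the intrinsics and any distortion apply to the point x, -y, -z); pixel columns grow to the right and rows downward; lengths in m; the calibration is good to about 2 mm. A picture is of the moment at which its call begins. camera_params takes no time and is no camera call.
- close_job(): hands the job in, once; it reports no verdict.
The state is a dict: "t": time; "q": joint angles; "dq": joint speeds; "joint_torque": joint torques, N m; "tool_pos": TCP position; "orientation": TCP orientation; "force": force on the tool from outside, world axes, zero at the start; "wrist_torque": the same for the moment, N m; "opening": finger opening in m.
Only numpy, scipy, OpenCV 4.12 (cv2) and the standard library are available. Lean on these libraries where they do the work, as an engineer would, in place of code of your own. Each camera call takes 0.05 s, during which the arm holds its last target.

## Working session

There is one attempt and no reset: what is moved stays moved. The work goes in short steps, Python scripts to look and compute and a tool call to move; the robot and the scene stay as the last step left them, time stands still between calls to the robot, and variables do not carry over. Pictures are saved under pics/ and viewed, and the job is handed in when it is done.

Besides the shell and the picture viewer there is one more tool, called after "Call:" by a JSON object that holds its "op" and its "data". play_rows: Moves the arm, as the interface text tells. Its arguments: {"type":"object","properties":{"increments":{"type":"array"},"jaw":{"type":"number"},"squeeze":{"type":"number"}},"required":["increments"]}

```bash
mkdir -p pics; ls
python3 - <<'E'
from plant import *
import cv2
s=read_state()
print({k:s[k] for k in s})
for n in("scene","top"):
    p,d=read_camera(n); cv2.imwrite(f"pics/{n}0.png",p)
    import numpy as np
    np.savez(f"{n}0.npz",p=p,d=d)
    print(camera_params(n))
E
```

```text
pics
{'t': 0.0, 'q': array([ 1.17059896e+00,  1.31155507e-01,  1.48925544e+00,  4.07619869e-06,
        1.52301384e+00, -8.53975034e-02]), 'dq': array([ 0.00214174,  0.00132471, -0.00043401, -0.00064007, -0.00071664,
       -0.00028014]), 'joint_torque': array([-4.72537329e-05, -5.59850371e+01, -4.91758204e+01,  7.65574817e-02,
        3.57308064e-02, -1.11996906e-04]), 'tool_pos': array([0.18553815, 0.57001824, 0.22860391]), 'orientation': array([ 2.54142985e+00,  1.84521305e+00, -2.46711947e-03]), 'force': array([0.35789033, 0.0646929 , 0.32742479]), 'wrist_torque': array([0.0475081 , 0.0257376 , 0.05983475]), 'opening': 0.0926691000491366}
{'K': array([[426.66152643,   0.        , 313.93034804],
       [  0.        , 426.66152643, 197.51794801],
       [  0.        ,   0.        ,   1.        ]]), 'eye': array([-1.85451922e-05, -5.82079151e-01,  4.82266741e-01]), 'orientation': array([ 1.02289958, -0.42315916, -0.71539531])}
{'K': array([[403.24697548,   0.        , 318.63902791],
       [  0.        , 403.24697548, 202.15762108],
       [  0.        ,   0.        ,   1.        ]]), 'eye': array([ 0.33775478, -0.0367186 ,  0.90588267]), 'orientation': array([ 0.17581105, -0.18418003, -1.67128281])}
```

View pics/scene0.png

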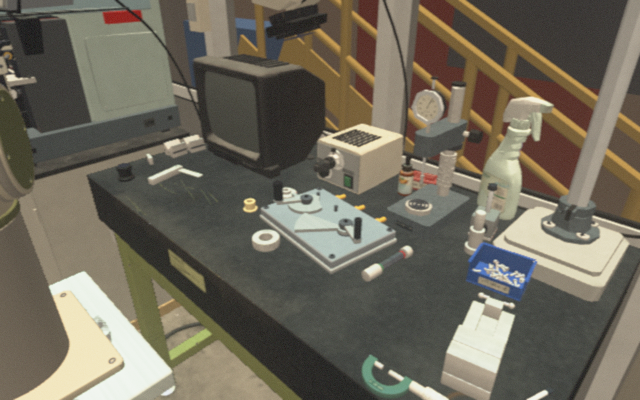

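View pics/top0.png

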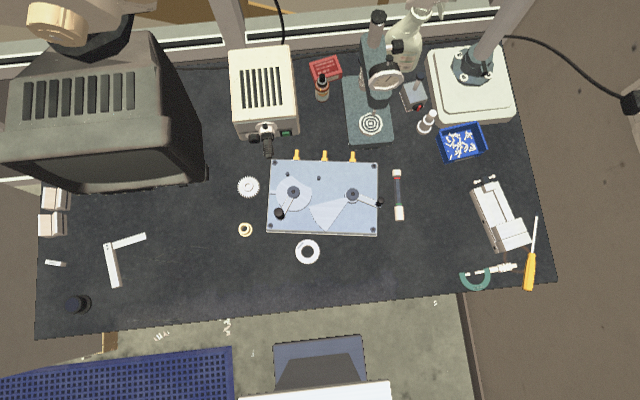

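```bash
cat > h.py <<'E'
import numpy as np, cv2
from scipy.spatial.transform import Rotation as R
from plant import camera_params
def ray(n,u,v):
    c=camera_params(n);K=c["K"]
    d=np.array([(u-K[0,2])/K[0,0],-(v-K[1,2])/K[1,1],-1.])
    return np.array(c["eye"]),R.from_rotvec(c["orientation"]).apply(d)
def onz(n,u,v,z):
    e,d=ray(n,u,v); return e+d*(z-e[2])/d[2]
def proj(n,P):
    c=camera_params(n);K=c["K"]
    p=R.from_rotvec(c["orientation"]).inv().apply(np.asarray(P)-c["eye"])
    return np.array([K[0,0]*p[0]/-p[2]+K[0,2],K[1,1]*-p[1]/-p[2]+K[1,2]])
E
python3 - <<'E'
import numpy as np,cv2
p=np.load("top0.npz")["p"]; c=p[140:260,240:400]
cv2.imwrite("pics/top0c.png",cv2.resize(c,None,fx=5,fy=5,interpolation=cv2.INTER_CUBIC))
p=np.load("scene0.npz")["p"]; c=p[165:285,240:400]
cv2.imwrite("pics/scene0c.png",cv2.resize(c,None,fx=5,fy=5,interpolation=cv2.INTER_CUBIC))
E
```

```text
(no output)
```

View pics/top0c.png

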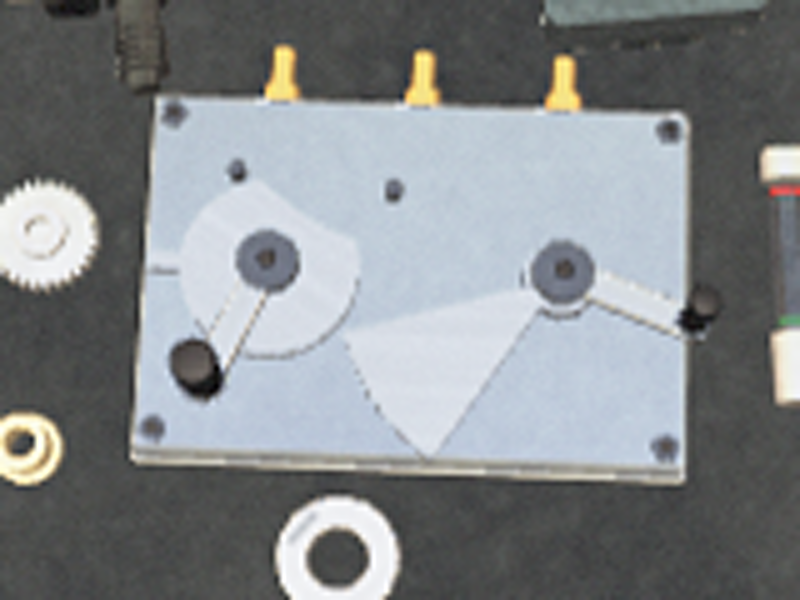

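View pics/scene0c.png

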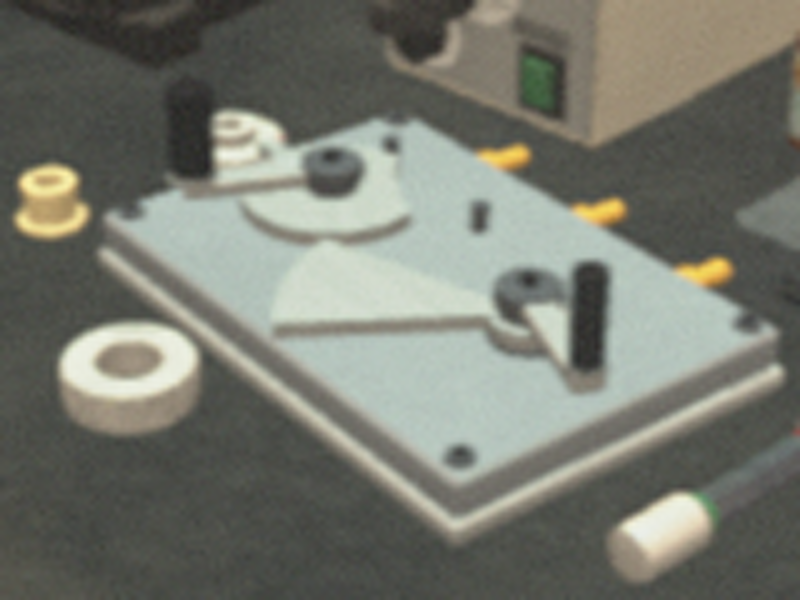

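Run:
```python
from h import *
f=lambda x,y:(240+(x+.5)/5-.5,140+(y+.5)/5-.5)
co=[(157,97),(687,116),(684,475),(135,455)]
C=[onz("top",*f(*c),.028)[:2] for c in co]
for c in C: print(c.round(4))
print([np.linalg.norm(C[i]-C[(i+1)%4]).round(4) for i in range(4)])
print("ctr",np.mean(C,0).round(4)); m=np.mean(C,0)
ex=(C[0]+C[1]-C[2]-C[3]);yaw=np.arctan2(ex[1],ex[0]); ey=(C[0]+C[3]-C[1]-C[2]); yaw2=np.arctan2(-ey[0],ey[1]);print(yaw,yaw2)
y=yaw2; M=np.array([[np.cos(y),-np.sin(y)],[np.sin(y),np.cos(y)]])
for n,l in(("iso",(0,.065)),("sel",(0,-.065))):
    w=m+M@l; print(n,w.round(4), "proj z50", proj("top",[*w,.05]), )
for n,px,z in(("isohub",(266,259),.055),("selhub",(563,270),.055),("isogrip",(192,362),.093),("selgrip",(706,299),.093),("pin1",(237,168),.041),("pin2",(393,188),.041)):
    w=onz("top",*f(*px),z); print(n,w.round(4),"manif",(M.T@(w[:2]-m)).round(4))
D=np.load("top0.npz")["d"]
for px in((266,259),(563,270),(192,362),(706,299),(400,370),(250,300),(500,420)):
    u,v=f(*px); e,d=ray("top",u,v); print(px,(e+d*D[int(round(v)),int(round(u))]).round(4))
```

```text
[0.6517 0.0453]
[ 0.616  -0.1946]
[ 0.4526 -0.1703]
[0.4875 0.0684]
[np.float64(0.2426), np.float64(0.1652), np.float64(0.2412), np.float64(0.1658)]
ctr [ 0.5519 -0.0628]
-0.14372830944551043 -0.14648294384062277
iso [0.5614 0.0015] proj z50 [293.04074157 192.54430187]
sel [ 0.5424 -0.1271] proj z50 [352.4112463  194.68428591]
isohub [0.5627 0.0016 0.055 ] manif [0.0013 0.0652]
selhub [ 0.5437 -0.1264  0.055 ] manif [ 0.0012 -0.0641]
isogrip [0.5124 0.0342 0.093 ] manif [-0.0532  0.0902]
selgrip [ 0.5158 -0.1797  0.093 ] manif [-0.0187 -0.1209]
pin1 [0.6097 0.0112 0.041 ] manif [0.0464 0.0816]
pin2 [ 0.5928 -0.0573  0.041 ] manif [0.0396 0.0115]
(266, 259) [0.5626 0.0015 0.0554]
(563, 270) [ 0.5433 -0.1262  0.0568]
(192, 362) [0.5126 0.0343 0.0922]
(706, 299) [ 0.5157 -0.1796  0.0933]
(400, 370) [ 0.5111 -0.0515  0.0362]
(250, 300) [0.5465 0.0105 0.0495]
(500, 420) [ 0.485  -0.0929  0.0315]
```

Run:
```python
from h import *
import plant
print([k for k in dir(plant) if not k.startswith('_')])
print(getattr(plant,'tips_ahead',None))
s=plant.read_state()
Rm=R.from_rotvec(s['orientation']).as_matrix();print(Rm.round(3), np.degrees(np.arctan2(Rm[1,0],Rm[0,0])))
D=np.load("top0.npz")["d"]
# height map maxima around the manifold
vv,uu=np.mgrid[0:400,0:640]
c=plant.camera_params("top");K=c["K"]
d=np.stack([(uu-K[0,2])/K[0,0],-(vv-K[1,2])/K[1,1],-np.ones_like(uu)],-1)*D[...,None]
P=R.from_rotvec(c["orientation"]).apply(d.reshape(-1,3))+c["eye"]
P=P[D.ravel()>0]
for x0 in np.arange(.3,.95,.05):
    print(round(x0,2),[int(1000*P[(abs(P[:,0]-x0)<.025)&(abs(P[:,1]-y)<.025),2].max(initial=-.001)) for y in np.arange(.4,-.41,-.05)])
```

```text
['IKError', 'camera_params', 'close_job', 'read_camera', 'read_state', 'tips_ahead']
0.011
[[ 0.31   0.951 -0.001]
 [ 0.951 -0.31  -0.002]
 [-0.002 -0.    -1.   ]] 71.96299189877628
0.3 [4, 5, 4, 4, 4, 3, 4, 3, 4, 4, 4, 4, 5, 3, 3, 13, 12]
0.35 [4, 5, 4, 6, 5, 4, 5, 6, 4, 5, 4, 4, 4, 4, 4, 13, 17]
0.4 [20, 4, 5, 4, 5, 4, 4, 4, 21, 20, 5, 4, 5, 4, 6, 4, 62]
0.45 [21, 5, 6, 5, 4, 4, 5, 4, 21, 40, 31, 36, 4, 4, 4, 4, 60]
0.5 [20, 13, 6, 4, 6, 24, 26, 96, 81, 41, 41, 93, 95, 23, 4, 4, 47]
0.55 [4, 5, 4, 5, 5, 4, 15, 52, 57, 42, 55, 58, 31, 21, 4, 4, 48]
0.6 [280, 281, 280, 280, 279, 14, 24, 41, 51, 44, 31, 32, 34, 23, 4, 43, 28]
0.65 [281, 281, 281, 281, 280, 5, 4, 96, 32, 31, 32, 41, 40, 37, 4, 45, 37]
0.7 [279, 279, 487, 494, 492, 519, 517, 118, 118, 51, 4, 287, 312, 38, 90, 87, 48]
0.75 [407, 470, 482, 482, 471, 454, 121, 121, 121, 54, 4, 209, 208, 39, 110, 48, 59]
0.8 [262, 262, 261, 261, 381, 5, 121, 122, 121, 59, 102, 209, 287, 200, 111, 47, 269]
0.85 [237, -1, 236, 237, 5, 4, 118, 119, 120, 57, 34, 207, 207, 242, 250, 252, 110]
0.9 [-1, -1, 212, 211, 31, 18, 118, 118, 243, 45, 34, 33, 13, 228, 200, 45, 48]
```

```bash
cat >> h.py <<'E'
from plant import read_state
def st():
    s=read_state(); Rm=R.from_rotvec(s['orientation']).as_matrix()
    return s,np.array(s['tool_pos']),Rm,np.arctan2(Rm[1,0],Rm[0,0])
def inc(p,yawdeg):
    s,t,Rm,y=st()
    d=Rm.T@(np.array(p)-t)*100
    a=-((np.radians(yawdeg)-y+np.pi/2)%np.pi-np.pi/2)
    return [*d.round(2),round(a,3)]
ISO=np.array([.5622,.0015]);SEL=np.array([.5432,-.1266])
def rep(ax):
    s,t,Rm,y=st(); r=t[:2]-ax
    th=np.arctan2(r[1],r[0]); tan=np.array([np.sin(th),-np.cos(th)]); F=np.array(s['force'])
    print("t%.2f pos %s yaw %.1f th %.1f r %.1f Ftan %.1f Frad %.1f Fz %.1f open %.1f"%(s['t'],t.round(4),np.degrees(y),np.degrees(th),1e3*np.hypot(*r),F[:2]@tan,F[:2]@r/np.hypot(*r),F[2],1e3*s['opening']))
def arc(ax,dths,r=.06,z=None,doff=None):
    # rows for lever angle steps (deg, clockwise) from current TCP angle, tool turns with it
    s,t,Rm,y=st(); q=t[:2]-ax; th=np.arctan2(q[1],q[0])
    for d in dths:
        a=th-np.radians(d); p=[*(ax+r*np.array([np.cos(a),np.sin(a)])),t[2] if z is None else z]
        dd=Rm.T@(np.array(p)-t)*100
        print([*dd.round(2).tolist(),round(np.radians(d),3)])
E
python3 - <<'E'
from h import *
print(inc([.5124,.0343,.20],57))
E
```

```text
[np.float64(-40.82), np.float64(47.67), np.float64(2.93), np.float64(0.261)]
```

Call:
{"op": "play_rows", "data": {"increments": [[[-3.3,3.8,0.3,0.05],[-6.5,7.6,0.6,0.1],[-9.8,11.4,0.9,0.15],[-13.1,15.2,1.2,0.2],[-16.3,19.0,1.5,0.26]]], "jaw": 4.5, "squeeze": 15}}

```text
t: 0.6
tool_pos: [0.3155, 0.3553, 0.2135]
orientation: [2.76, 1.498, -0.003]
force: [1.0, 1.2, -0.0]
opening: 0.0573
```

Run:
```python
from h import *
print(inc([.5124,.0343,.20],57)); rep(ISO)
```

```text
[np.float64(-16.18), np.float64(34.01), np.float64(1.39), np.float64(-0.0)]
t0.60 pos [0.3155 0.3553 0.2135] yaw 57.0 th 124.9 r 431.4 Ftan 1.5 Frad 0.4 Fz -0.0 open 57.3
```

Call:
{"op": "play_rows", "data": {"increments": [[[-2.0,4.2,0.2,0],[-4.0,8.5,0.4,0],[-6.0,12.7,0.6,0],[-8.0,17.0,0.8,0],[-10.0,21.2,1.0,0]]]}}

```text
t: 1.1
tool_pos: [0.4392, 0.154, 0.2035]
orientation: [2.76, 1.498, -0.003]
force: [0.4, 0.6, -0.4]
opening: 0.0449
```

Run:
```python
from h import *
print(inc([.5124,.0343,.15],57)); rep(ISO)
```

```text
[np.float64(-6.04), np.float64(12.66), np.float64(5.36), np.float64(-0.0)]
t1.10 pos [0.4392 0.154  0.2035] yaw 57.0 th 128.9 r 196.0 Ftan 0.6 Frad 0.2 Fz -0.4 open 44.9
```

Call:
{"op": "play_rows", "data": {"increments": [[[-2.0,4.2,1.5,0],[-4.0,8.4,3.5,0],[-6.0,12.7,5.3,0],[-6.0,12.7,5.3,0]]]}}

```text
t: 1.5
tool_pos: [0.5128, 0.0299, 0.1472]
orientation: [2.764, 1.492, -0.01]
force: [-1.4, 0.7, -0.5]
opening: 0.045
```

Run:
```python
from h import *
print(inc([.5124,.0343,.071],57)); rep(ISO)
p,d=read_camera("scene") if 0 else __import__("plant").read_camera("scene")
cv2.imwrite("pics/s1.png",cv2.resize(p[100:285,200:440],None,fx=3.2,fy=3.2,interpolation=2))
```

```text
[np.float64(0.39), np.float64(-0.25), np.float64(7.62), np.float64(-0.005)]
t1.50 pos [0.5128 0.0299 0.1472] yaw 56.7 th 150.1 r 57.0 Ftan -0.1 Frad 1.6 Fz -0.5 open 45.0
```

View pics/s1.png

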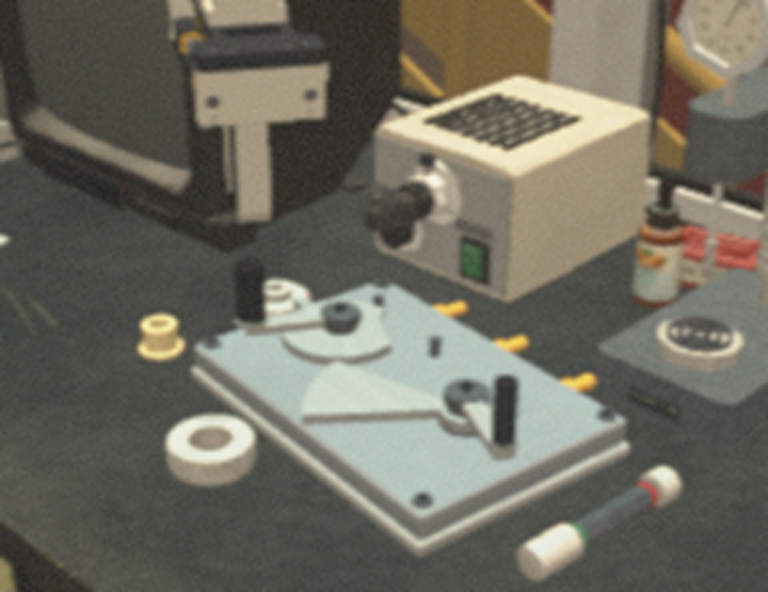

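The fingers (around pixel 250,215) stand right above the isolator grip (250,290), with nothing in between. Descending.

Call:
{"op": "play_rows", "data": {"increments": [[[0.4,-0.2,0.5,0],[0.4,-0.2,2.5,0],[0.4,-0.2,4.5,0],[0.4,-0.2,6.5,0],[0.4,-0.2,7.6,0]]]}}

```text
t: 2.05
tool_pos: [0.5112, 0.0378, 0.0708]
orientation: [-2.761, -1.495, 0.01]
force: [-1.3, 0.1, 0.0]
opening: 0.0449
```

Run:
```python
from h import *
print(inc([.5124,.0343,.071],57)); rep(ISO)
```

```text
[np.float64(-0.23), np.float64(0.3), np.float64(-0.02), np.float64(-0.003)]
t2.05 pos [0.5112 0.0378 0.0708] yaw 56.9 th 144.5 r 62.7 Ftan -0.7 Frad 1.2 Fz 0.0 open 44.9
```

Call:
{"op": "play_rows", "data": {"increments": [[[-0.2,0.3,0,0],[-0.2,0.3,0,0]]]}}

```text
t: 2.25
tool_pos: [0.5126, 0.0351, 0.0713]
orientation: [-2.761, -1.496, 0.01]
force: [0.2, -0.0, 0.1]
opening: 0.0452
```

Run:
```python
from h import *
print(inc([.5124,.0343,.071],57)); rep(ISO)
```

```text
[np.float64(-0.08), np.float64(0.02), np.float64(0.03), np.float64(-0.001)]
t2.25 pos [0.5126 0.0351 0.0713] yaw 56.9 th 145.9 r 59.9 Ftan 0.1 Frad -0.1 Fz 0.1 open 45.2
```

Call:
{"op": "play_rows", "data": {"increments": [[[-0.1,0,0,0],[-0.1,0,0,0],[-0.1,0,0,0],[-0.1,0,0,0],[-0.1,0,0,0]]], "jaw": 1.5, "squeeze": 20}}

```text
t: 2.75
tool_pos: [0.5125, 0.0342, 0.0719]
orientation: [-2.761, -1.496, 0.009]
force: [-1.0, 0.1, 3.5]
opening: 0.0192
```

Run:
```python
from h import *
rep(ISO); arc(ISO,[1,2,3,4,5],z=.071)
```

```text
t2.75 pos [0.5125 0.0342 0.0719] yaw 56.9 th 146.7 r 59.5 Ftan -0.4 Frad 0.9 Fz 3.5 open 19.2
[0.11, -0.05, 0.08, np.float64(0.017)]
[0.21, -0.05, 0.08, np.float64(0.035)]
[0.31, -0.04, 0.08, np.float64(0.052)]
[0.42, -0.03, 0.08, np.float64(0.07)]
[0.52, -0.03, 0.08, np.float64(0.087)]
```

Call:
{"op": "play_rows", "data": {"increments": [[[0.2,0,0.03,0.035],[0.4,0.02,0.05,0.07],[0.63,0.03,0.05,0.105],[0.84,0.06,0.05,0.14],[1.04,0.09,0.05,0.175]]]}}

```text
t: 3.25
tool_pos: [0.5186, 0.0419, 0.0718]
orientation: [-2.883, -1.248, 0.011]
force: [-5.4, -2.9, 7.0]
opening: 0.0195
```

Run:
```python
from h import *
rep(ISO); arc(ISO,[3,6,9,12,15])
```

```text
t3.25 pos [0.5186 0.0419 0.0718] yaw 46.8 th 137.2 r 59.5 Ftan -5.8 Frad 2.0 Fz 7.0 open 19.5
[0.31, -0.05, -0.0, np.float64(0.052)]
[0.63, -0.02, -0.0, np.float64(0.105)]
[0.94, 0.02, -0.01, np.float64(0.157)]
[1.25, 0.07, -0.01, np.float64(0.209)]
[1.55, 0.14, -0.01, np.float64(0.262)]
```

Call:
{"op": "play_rows", "data": {"increments": [[[0.31,0,-0.02,0.052],[0.63,0.02,-0.03,0.105],[0.94,0.06,-0.05,0.157],[1.25,0.12,-0.05,0.209],[1.55,0.2,-0.05,0.262]]]}}

```text
t: 3.75
tool_pos: [0.5299, 0.0513, 0.0719]
orientation: [3.021, 0.857, -0.015]
force: [-4.0, -2.7, 3.1]
opening: 0.0194
```

Run:
```python
from h import *
rep(ISO)
```

```text
t3.75 pos [0.5299 0.0513 0.0719] yaw 31.7 th 123.0 r 59.4 Ftan -4.8 Frad -0.1 Fz 3.1 open 19.4
```

Call:
{"op": "play_rows", "data": {"increments": [[[0.31,0,0,0.052],[0.63,0.02,0,0.105],[0.94,0.06,0,0.157],[1.25,0.12,0,0.209],[1.55,0.2,0,0.262]]]}}

```text
t: 4.25
tool_pos: [0.5432, 0.0578, 0.0717]
orientation: [3.107, 0.451, -0.018]
force: [-6.9, 0.3, 7.2]
opening: 0.0194
```

Run:
```python
from h import *
rep(ISO)
```

```text
t4.25 pos [0.5432 0.0578 0.0717] yaw 16.5 th 108.6 r 59.4 Ftan -6.4 Frad 2.5 Fz 7.2 open 19.4
```

Call:
{"op": "play_rows", "data": {"increments": [[[0.2,0,0,0.035],[0.4,0.01,0,0.07],[0.6,0.03,0,0.105],[0.8,0.05,0,0.14],[1.0,0.08,0,0.17]]]}}

```text
t: 4.75
tool_pos: [0.5522, 0.06, 0.0717]
orientation: [3.134, 0.184, -0.021]
force: [-7.4, 1.0, 7.4]
opening: 0.0194
```

Run:
```python
from h import *
rep(ISO)
```

```text
t4.75 pos [0.5522 0.06   0.0717] yaw 6.7 th 99.7 r 59.4 Ftan -7.2 Frad 2.2 Fz 7.4 open 19.4
```

Call:
{"op": "play_rows", "data": {"increments": [[[0.1,0,0,0.017],[0.2,0,0,0.035],[0.3,0.01,0,0.05],[0.4,0.02,0,0.068]]]}}

```text
t: 5.15
tool_pos: [0.5553, 0.0604, 0.0717]
orientation: [3.138, 0.077, -0.024]
force: [-6.6, 0.8, 6.3]
opening: 0.0198
```

Run:
```python
from h import *
rep(ISO)
```

```text
t5.15 pos [0.5553 0.0604 0.0717] yaw 2.8 th 96.7 r 59.3 Ftan -6.5 Frad 1.5 Fz 6.3 open 19.8
```

Call:
{"op": "play_rows", "data": {"increments": [[[0.1,0,0,0.017],[0.2,0,0,0.035],[0.3,0.01,0,0.05]]]}}

```text
t: 5.45
tool_pos: [0.5574, 0.0605, 0.0717]
orientation: [3.138, -0.003, -0.027]
force: [-5.9, -0.7, 5.9]
opening: 0.0195
```

Run:
```python
from h import *
rep(ISO)
```

```text
t5.45 pos [0.5574 0.0605 0.0717] yaw -0.1 th 94.6 r 59.2 Ftan -5.9 Frad -0.3 Fz 5.9 open 19.5
```

Call:
{"op": "play_rows", "data": {"increments": [[[0.1,0,0,0.017],[0.2,0,0,0.035],[0.3,0.01,0,0.05]]]}}

```text
t: 5.75
tool_pos: [0.5595, 0.0606, 0.0717]
orientation: [3.137, -0.082, -0.03]
force: [-6.8, 0.7, 5.9]
opening: 0.0197
```

Run:
```python
from h import *
rep(ISO)
```

```text
t5.75 pos [0.5595 0.0606 0.0717] yaw -3.0 th 92.6 r 59.1 Ftan -6.7 Frad 1.0 Fz 5.9 open 19.7
```

Call:
{"op": "play_rows", "data": {"increments": [[[0.1,-0.02,0,0.015],[0.2,-0.03,0,0.03]]]}}

```text
t: 5.95
tool_pos: [0.5607, 0.0606, 0.0717]
orientation: [3.135, -0.13, -0.033]
force: [-6.1, -0.7, 4.9]
opening: 0.0198
```

Run:
```python
from h import *
rep(ISO)
```

```text
t5.95 pos [0.5607 0.0606 0.0717] yaw -4.8 th 91.5 r 59.1 Ftan -6.2 Frad -0.6 Fz 4.9 open 19.8
```

Call:
{"op": "play_rows", "data": {"increments": [[[0.1,-0.02,0,0.015],[0.2,-0.03,0,0.03]]]}}

```text
t: 6.15
tool_pos: [0.5619, 0.0606, 0.0716]
orientation: [3.132, -0.178, -0.036]
force: [-5.4, -1.1, 5.2]
opening: 0.0198
```

Run:
```python
from h import *
rep(ISO)
```

```text
t6.15 pos [0.5619 0.0606 0.0716] yaw -6.5 th 90.3 r 59.1 Ftan -5.4 Frad -1.1 Fz 5.2 open 19.8
```

Call:
{"op": "play_rows", "data": {"increments": [[[0.1,-0.02,0,0.015],[0.2,-0.03,0,0.03]]]}}

```text
t: 6.35
tool_pos: [0.5631, 0.0605, 0.0716]
orientation: [3.128, -0.226, -0.039]
force: [-5.7, -0.7, 6.2]
opening: 0.0198
```

Run:
```python
from h import *
rep(ISO)
```

```text
t6.35 pos [0.5631 0.0605 0.0716] yaw -8.3 th 89.1 r 59.0 Ftan -5.7 Frad -0.8 Fz 6.2 open 19.8
```

Call:
{"op": "play_rows", "data": {"increments": [[[0.1,-0.02,0,0.015],[0.2,-0.03,0,0.03]]]}}

```text
t: 6.55
tool_pos: [0.5643, 0.0604, 0.0716]
orientation: [3.123, -0.273, -0.042]
force: [-6.4, -0.4, 5.3]
opening: 0.0197
```

Run:
```python
from h import *
rep(ISO)
from plant import read_camera
p,d=read_camera("scene");cv2.imwrite("pics/s2.png",cv2.resize(p[150:280,230:410],None,fx=4,fy=4,interpolation=2))
p,d=read_camera("top");cv2.imwrite("pics/t2.png",cv2.resize(p[130:260,230:410],None,fx=4,fy=4,interpolation=2))
```

```text
t6.55 pos [0.5643 0.0604 0.0716] yaw -10.0 th 88.0 r 58.9 Ftan -6.4 Frad -0.7 Fz 5.3 open 19.7
```

View pics/s2.png

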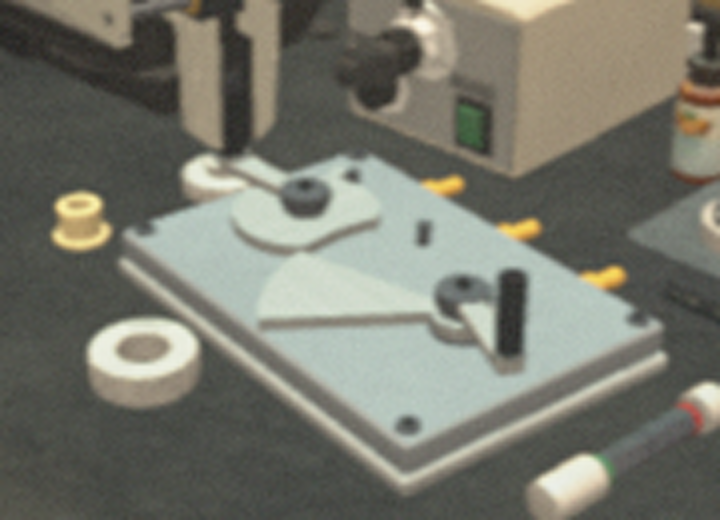

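View pics/t2.png

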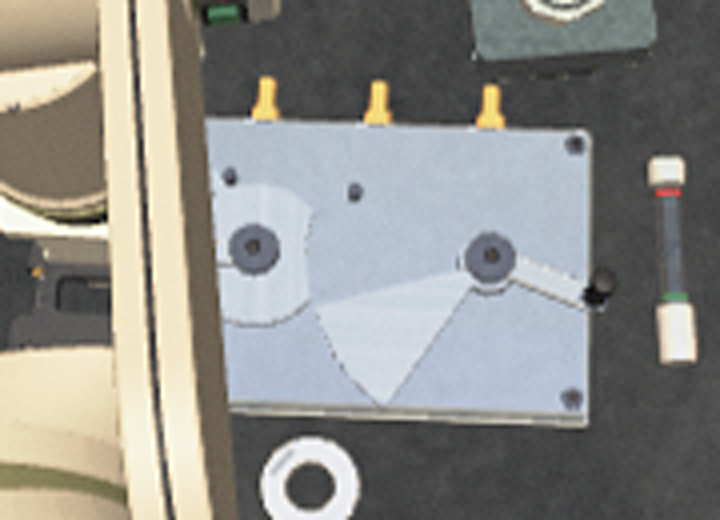

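The hollow is now nearly facing the fan (top view 310,250); the tab is hidden under the arm near the pin (230,178). No resistance rise so far; keep creeping.

Call:
{"op": "play_rows", "data": {"increments": [[[0.1,-0.02,0,0.015],[0.2,-0.03,0,0.03]]]}}

```text
t: 6.85
tool_pos: [0.5656, 0.0603, 0.0716]
orientation: [3.118, -0.32, -0.044]
force: [-7.9, -0.1, 5.9]
opening: 0.0201
```

Run:
```python
from h import *
rep(ISO)
```

```text
t6.85 pos [0.5656 0.0603 0.0716] yaw -11.7 th 86.7 r 58.9 Ftan -7.9 Frad -0.6 Fz 5.9 open 20.1
```

Call:
{"op": "play_rows", "data": {"increments": [[[0.1,-0.02,0,0.015],[0.2,-0.03,0,0.03]]]}}

```text
t: 7.05
tool_pos: [0.5659, 0.0601, 0.0714]
orientation: [3.112, -0.368, -0.05]
force: [-14.1, -0.2, 9.0]
opening: 0.0197
```

Run:
```python
from h import *
rep(ISO)
```

```text
t7.05 pos [0.5659 0.0601 0.0714] yaw -13.5 th 86.4 r 58.8 Ftan -14.0 Frad -1.1 Fz 9.0 open 19.7
```

Call:
{"op": "play_rows", "data": {"increments": [[[0.1,-0.02,0,0.015],[0.2,-0.03,0,0.03]]]}}

```text
t: 7.25
tool_pos: [0.566, 0.0599, 0.0713]
orientation: [3.104, -0.415, -0.057]
force: [-15.5, 0.4, 11.8]
opening: 0.02
```

Run:
```python
from h import *
rep(ISO)
```

```text
t7.25 pos [0.566  0.0599 0.0713] yaw -15.2 th 86.3 r 58.5 Ftan -15.5 Frad -0.6 Fz 11.8 open 20.0
```

Stop felt: travel ceased and the force doubled to 14–15 N, after about 1.05 rad. Unload and release.

Call:
{"op": "play_rows", "data": {"increments": [[[0,0,0,0],[0,0,0,0]]]}}

```text
t: 7.45
tool_pos: [0.5657, 0.0597, 0.0715]
orientation: [3.104, -0.414, -0.058]
force: [-5.4, -1.5, 4.8]
opening: 0.0201
```

Call:
{"op": "play_rows", "data": {"increments": [[[0,0,0,0],[0,0,0,0],[0,0,0,0],[0,0,0,0]]], "jaw": 4.5}}

```text
t: 7.85
tool_pos: [0.5657, 0.0598, 0.0713]
orientation: [3.104, -0.414, -0.058]
force: [-0.1, 0.7, -0.4]
opening: 0.0439
```

Run:
```python
from h import *
rep(ISO)
```

```text
t7.85 pos [0.5657 0.0598 0.0713] yaw -15.2 th 86.5 r 58.4 Ftan -0.1 Frad 0.7 Fz -0.4 open 43.9
```

Call:
{"op": "play_rows", "data": {"increments": [[[0,0,-2,0],[0,0,-4,0],[0,0,-6,0],[0,0,-8,0],[0,0,-8,0]]]}}

```text
t: 8.35
tool_pos: [0.571, 0.0602, 0.1547]
orientation: [3.105, -0.415, -0.049]
force: [-0.1, 0.1, -0.2]
opening: 0.045
```

Run:
```python
from h import *
rep(SEL); print(inc([.5158,-.1797,.15],-27.3)); s,t,Rm,y=st();print(Rm[:,2])
```

```text
t8.35 pos [0.571  0.0602 0.1547] yaw -15.2 th 81.5 r 188.9 Ftan -0.1 Frad 0.1 Fz -0.2 open 45.0
[np.float64(0.99), np.float64(24.59), np.float64(0.75), np.float64(0.211)]
[-0.03202608 -0.004515   -0.99947684]
```

Call:
{"op": "play_rows", "data": {"increments": [[[0.2,4.9,0.1,0.05],[0.4,9.8,0.2,0.1],[0.6,14.7,0.3,0.15],[0.8,19.7,0.4,0.2],[1.0,24.6,0.5,0.21]]]}}

```text
t: 8.85
tool_pos: [0.5148, -0.1813, 0.1511]
orientation: [3.041, -0.739, -0.049]
force: [0.9, -0.0, 0.2]
opening: 0.0451
```

Call:
{"op": "play_rows", "data": {"increments": [[[0,0,0,0],[0,0,0,0]]]}}

```text
t: 9.05
tool_pos: [0.5138, -0.1821, 0.1497]
orientation: [3.04, -0.744, -0.051]
force: [0.0, 0.3, 0.1]
opening: 0.0452
```

Run:
```python
from h import *
rep(SEL); print(inc([.5158,-.1797,.15],-27.3), inc([.5158,-.1797,.071],-27.3))
from plant import read_camera
p,d=read_camera("scene");cv2.imwrite("pics/s3.png",cv2.resize(p[130:280,230:410],None,fx=4,fy=4,interpolation=2))
p,d=read_camera("top");cv2.imwrite("pics/t3.png",cv2.resize(p[130:260,230:410],None,fx=4,fy=4,interpolation=2))
```

```text
t9.05 pos [ 0.5138 -0.1821  0.1497] yaw -27.5 th -118.0 r 62.8 Ftan 0.1 Frad -0.3 Fz 0.1 open 45.2
[np.float64(0.07), np.float64(-0.3), np.float64(-0.04), np.float64(-0.004)] [np.float64(0.3), np.float64(-0.45), np.float64(7.86), np.float64(-0.004)]
```

View pics/s3.png

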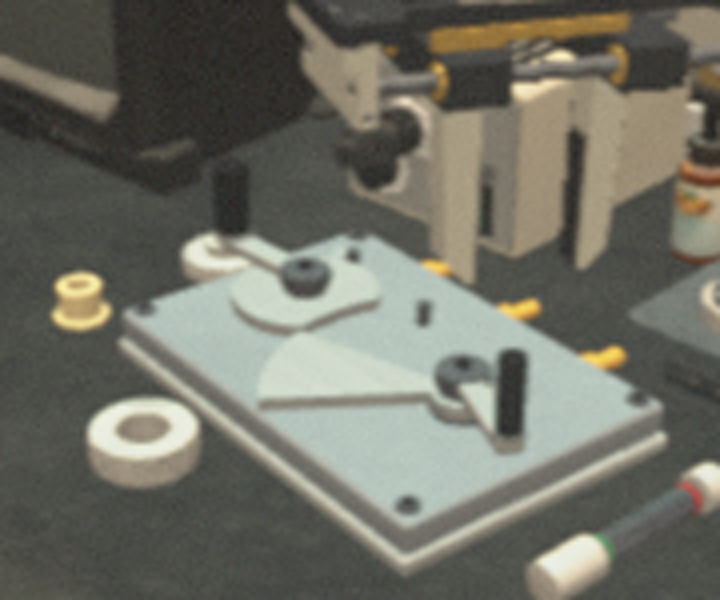

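View pics/t3.png

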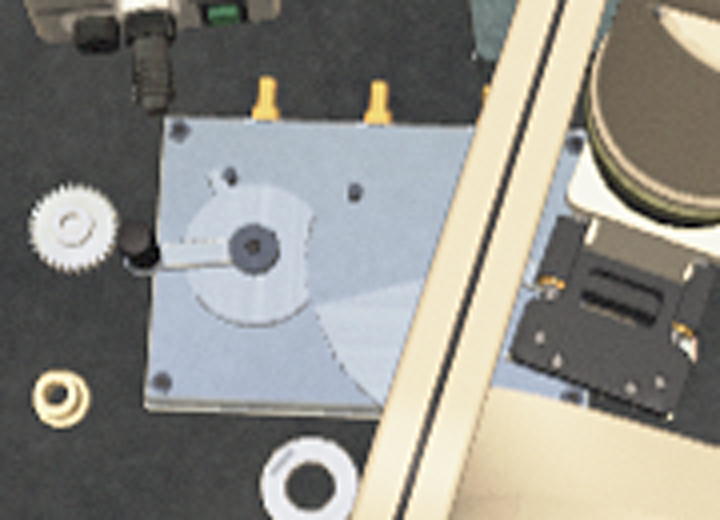

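The tab (215,180) now sits on the isolator pin (230,178), and the hollow (308,250) faces the selector. The open fingers straddle the line above the selector grip (510,390 in the scene crop). Descending on it.

Call:
{"op": "play_rows", "data": {"increments": [[[0.1,-0.4,1.0,0],[0.15,-0.4,3.0,0],[0.2,-0.4,5.0,0],[0.3,-0.4,7.0,0],[0.3,-0.4,7.8,0]]]}}

```text
t: 9.65
tool_pos: [0.5153, -0.1758, 0.069]
orientation: [3.043, -0.735, -0.057]
force: [-0.0, -0.2, -0.6]
opening: 0.045
```

Call:
{"op": "play_rows", "data": {"increments": [[[0,0,0,0],[0,0,0,0]]]}}

```text
t: 9.85
tool_pos: [0.5154, -0.1748, 0.0688]
orientation: [3.044, -0.733, -0.058]
force: [0.2, 0.5, 1.1]
opening: 0.045
```

Run:
```python
from h import *
rep(SEL); print(inc([.5158,-.1797,.071],-27.3))
```

```text
t9.85 pos [ 0.5154 -0.1748  0.0688] yaw -27.1 th -120.0 r 55.7 Ftan 0.0 Frad -0.5 Fz 1.1 open 45.0
[np.float64(0.25), np.float64(0.42), np.float64(-0.22), np.float64(0.003)]
```

Call:
{"op": "play_rows", "data": {"increments": [[[0.2,0.3,-0.2,0],[0.2,0.4,-0.2,0],[0.2,0.4,-0.2,0]]]}}

```text
t: 10.15
tool_pos: [0.5161, -0.1799, 0.0718]
orientation: [3.044, -0.734, -0.055]
force: [-0.5, 0.8, -0.5]
opening: 0.0447
```

Run:
```python
from h import *
rep(SEL); print(inc([.5158,-.1797,.071],-27.3))
```

```text
t10.15 pos [ 0.5161 -0.1799  0.0718] yaw -27.1 th -117.0 r 59.8 Ftan 0.9 Frad -0.5 Fz -0.5 open 44.7
[np.float64(-0.03), np.float64(-0.01), np.float64(0.09), np.float64(0.003)]
```

Call:
{"op": "play_rows", "data": {"increments": [[[0,0,0,0],[0,0,0,0],[0,0,0,0],[0,0,0,0],[0,0,0,0]]], "jaw": 0.9}}

```text
t: 10.65
tool_pos: [0.5159, -0.1798, 0.0718]
orientation: [3.044, -0.734, -0.056]
force: [-1.7, 1.2, 0.8]
opening: 0.0142
```

Run:
```python
from h import *
rep(SEL); arc(SEL,[2,4,6,8,10])
```

```text
t10.65 pos [ 0.5159 -0.1798  0.0718] yaw -27.1 th -117.2 r 59.8 Ftan 2.1 Frad -0.2 Fz 0.8 open 14.2
[-0.21, 0.02, 0.01, np.float64(0.035)]
[-0.42, 0.01, 0.01, np.float64(0.07)]
[-0.63, -0.01, 0.02, np.float64(0.105)]
[-0.83, -0.04, 0.03, np.float64(0.14)]
[-1.04, -0.07, 0.03, np.float64(0.175)]
```

Call:
{"op": "play_rows", "data": {"increments": [[[-0.1,0,0,0.017],[-0.2,0,0,0.035],[-0.3,0,0,0.052],[-0.4,-0.01,0,0.07]]]}}

```text
t: 11.05
tool_pos: [0.5131, -0.1781, 0.0719]
orientation: [3.014, -0.842, -0.052]
force: [4.4, -2.2, -5.3]
opening: 0.0137
```

Run:
```python
from h import *
rep(SEL)
```

```text
t11.05 pos [ 0.5131 -0.1781  0.0719] yaw -31.2 th -120.3 r 59.7 Ftan -5.0 Frad -0.3 Fz -5.3 open 13.7
```

Call:
{"op": "play_rows", "data": {"increments": [[[-0.1,0,0,0.017],[-0.2,0,0,0.035],[-0.3,0,0,0.052],[-0.4,-0.01,0,0.07]]]}}

```text
t: 11.45
tool_pos: [0.5098, -0.1759, 0.0719]
orientation: [2.981, -0.949, -0.051]
force: [5.3, -2.0, -6.3]
opening: 0.0137
```

Run:
```python
from h import *
rep(SEL)
```

```text
t11.45 pos [ 0.5098 -0.1759  0.0719] yaw -35.3 th -124.1 r 59.6 Ftan -5.5 Frad -1.3 Fz -6.3 open 13.7
```

Call:
{"op": "play_rows", "data": {"increments": [[[-0.1,0,0,0.017],[-0.2,0,0,0.035],[-0.3,0,0,0.052],[-0.4,-0.01,0,0.07]]]}}

```text
t: 11.85
tool_pos: [0.5065, -0.1733, 0.0719]
orientation: [2.945, -1.054, -0.05]
force: [4.7, -1.6, -6.4]
opening: 0.014
```

Run:
```python
from h import *
rep(SEL)
```

```text
t11.85 pos [ 0.5065 -0.1733  0.0719] yaw -39.4 th -128.2 r 59.5 Ftan -4.7 Frad -1.7 Fz -6.4 open 14.0
```

Call:
{"op": "play_rows", "data": {"increments": [[[-0.25,0.01,0,0.04],[-0.5,0,0,0.084],[-0.75,-0.03,0,0.125],[-1.0,-0.07,0,0.167],[-1.25,-0.12,0,0.21]]]}}

```text
t: 12.35
tool_pos: [0.4976, -0.1641, 0.0719]
orientation: [2.814, -1.359, -0.048]
force: [7.7, -1.0, -8.0]
opening: 0.0136
```

Run:
```python
from h import *
rep(SEL)
```

```text
t12.35 pos [ 0.4976 -0.1641  0.0719] yaw -51.6 th -140.6 r 59.0 Ftan -5.7 Frad -5.4 Fz -8.0 open 13.6
```

Call:
{"op": "play_rows", "data": {"increments": [[[-0.2,0.01,0,0.035],[-0.4,0,0,0.07],[-0.6,-0.02,0,0.1],[-0.8,-0.04,0,0.135],[-1.0,-0.07,0,0.17]]]}}

```text
t: 12.85
tool_pos: [0.4921, -0.1557, 0.0719]
orientation: [2.684, -1.595, -0.044]
force: [6.6, -1.6, -8.4]
opening: 0.0136
```

Run:
```python
from h import *
rep(SEL)
```

```text
t12.85 pos [ 0.4921 -0.1557  0.0719] yaw -61.5 th -150.3 r 58.8 Ftan -4.7 Frad -5.0 Fz -8.4 open 13.6
```

Call:
{"op": "play_rows", "data": {"increments": [[[-0.1,0,0,0.017],[-0.2,0,0,0.035],[-0.3,-0.01,0,0.05]]]}}

```text
t: 13.15
tool_pos: [0.4909, -0.1532, 0.0719]
orientation: [2.642, -1.663, -0.043]
force: [6.1, -2.6, -8.2]
opening: 0.0139
```

Run:
```python
from h import *
rep(SEL)
```

```text
t13.15 pos [ 0.4909 -0.1532  0.0719] yaw -64.4 th -153.1 r 58.7 Ftan -5.1 Frad -4.2 Fz -8.2 open 13.9
```

Call:
{"op": "play_rows", "data": {"increments": [[[-0.1,0,0,0.017],[-0.2,0,0,0.035]]]}}

```text
t: 13.35
tool_pos: [0.4901, -0.1516, 0.0719]
orientation: [2.61, -1.711, -0.041]
force: [6.1, -3.2, -8.0]
opening: 0.0136
```

Run:
```python
from h import *
rep(SEL)
```

```text
t13.35 pos [ 0.4901 -0.1516  0.0719] yaw -66.5 th -154.7 r 58.7 Ftan -5.5 Frad -4.2 Fz -8.0 open 13.6
```

Call:
{"op": "play_rows", "data": {"increments": [[[-0.1,0,0,0.017],[-0.2,0,0,0.035]]]}}

```text
t: 13.55
tool_pos: [0.4894, -0.15, 0.0719]
orientation: [2.578, -1.758, -0.039]
force: [7.4, -1.7, -7.8]
opening: 0.0136
```

Run:
```python
from h import *
rep(SEL)
```

```text
t13.55 pos [ 0.4894 -0.15    0.0719] yaw -68.6 th -156.5 r 58.6 Ftan -4.5 Frad -6.1 Fz -7.8 open 13.6
```

Call:
{"op": "play_rows", "data": {"increments": [[[-0.1,0,0,0.017],[-0.2,0,0,0.03]]]}}

```text
t: 13.75
tool_pos: [0.4888, -0.1484, 0.0719]
orientation: [2.55, -1.798, -0.038]
force: [7.5, -5.1, -8.9]
opening: 0.0139
```

Run:
```python
from h import *
rep(SEL)
```

```text
t13.75 pos [ 0.4888 -0.1484  0.0719] yaw -70.4 th -158.1 r 58.6 Ftan -7.5 Frad -5.1 Fz -8.9 open 13.9
```

Call:
{"op": "play_rows", "data": {"increments": [[[-0.1,0,0,0.01],[-0.2,0,0,0.02]]]}}

```text
t: 13.95
tool_pos: [0.4888, -0.1481, 0.0719]
orientation: [2.529, -1.824, -0.032]
force: [10.9, -13.3, -14.4]
opening: 0.0132
```

Run:
```python
from h import *
rep(SEL)
```

```text
t13.95 pos [ 0.4888 -0.1481  0.0719] yaw -71.6 th -158.4 r 58.5 Ftan -16.4 Frad -5.2 Fz -14.4 open 13.2
```

Stop felt: the force tripled and the lever stands at about 0.72 rad. Unload, release, lift.

Call:
{"op": "play_rows", "data": {"increments": [[[0,0,0,0],[0,0,0,0]]]}}

```text
t: 14.15
tool_pos: [0.4888, -0.1484, 0.0719]
orientation: [2.528, -1.826, -0.031]
force: [6.0, -3.4, -6.7]
opening: 0.0134
```

Call:
{"op": "play_rows", "data": {"increments": [[[0,0,0,0],[0,0,0,0],[0,0,0,0],[0,0,0,0]]], "jaw": 4.5}}

```text
t: 14.55
tool_pos: [0.4886, -0.1482, 0.072]
orientation: [2.528, -1.826, -0.032]
force: [0.3, 0.2, 0.8]
opening: 0.0407
```

Call:
{"op": "play_rows", "data": {"increments": [[[0,0,-2,0],[0,0,-5,0],[0,0,-8,0],[0,0,-11,0],[0,0,-13,0]]]}}

```text
t: 15.05
tool_pos: [0.4932, -0.1475, 0.2046]
orientation: [2.528, -1.826, -0.029]
force: [0.2, -0.6, 0.1]
opening: 0.0446
```

Run:
```python
from h import *
rep(SEL); print(inc([.35,-.30,.22],-71))
```

```text
t15.05 pos [ 0.4932 -0.1475  0.2046] yaw -71.7 th -157.3 r 54.2 Ftan -0.6 Frad -0.0 Fz 0.1 open 44.6
[np.float64(9.97), np.float64(18.42), np.float64(-1.02), np.float64(-0.012)]
```

Move aside for a clear view.

Call:
{"op": "play_rows", "data": {"increments": [[[2,3.7,-0.2,0],[4,7.4,-0.4,0],[6,11.1,-0.6,0],[8,14.8,-0.8,0],[10,18.4,-1,0]]]}}

```text
t: 15.55
tool_pos: [0.3489, -0.3009, 0.2201]
orientation: [2.528, -1.826, -0.029]
force: [0.6, -0.4, -0.0]
opening: 0.0452
```

Call:
{"op": "play_rows", "data": {"increments": [[[0,0,0,0],[0,0,0,0]]]}}

```text
t: 15.75
tool_pos: [0.3484, -0.3014, 0.2203]
orientation: [2.526, -1.829, -0.028]
force: [-0.0, -0.1, -0.6]
opening: 0.0449
```

Run:
```python
from h import *
from plant import read_camera
p,d=read_camera("top");np.savez("top4.npz",p=p,d=d);cv2.imwrite("pics/t4.png",cv2.resize(p[140:260,240:400],None,fx=5,fy=5,interpolation=2))
rep(SEL)
```

```text
t15.80 pos [ 0.3491 -0.3007  0.2201] yaw -71.7 th -138.1 r 260.8 Ftan 1.0 Frad -0.6 Fz -0.2 open 44.9
```

View pics/t4.png

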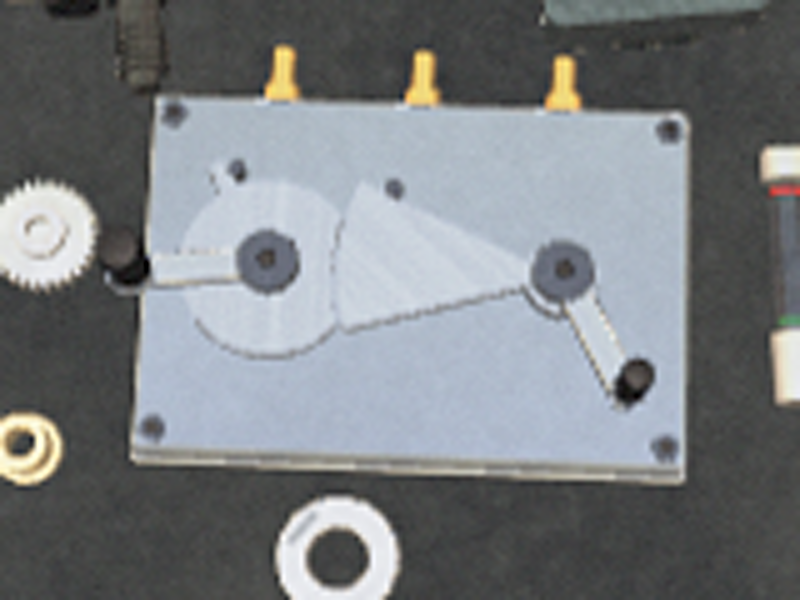

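The tab rests on the isolator pin (237,170), the fan is across the hollow with its leading edge at the selector pin (393,188), and the loose parts are unmoved. One numeric check, then hand in.

Run:
```python
from h import *
import plant
f=lambda x,y:(240+(x+.5)/5-.5,140+(y+.5)/5-.5)
for n,a,g0,g in(("sel",SEL,(706,299),(637,373)),("iso",ISO,(192,362),(123,250))):
    A=[np.arctan2(*(onz("top",*f(*q),.093)[:2]-a)[::-1]) for q in(g0,g)]
    print(n,(A[0]-A[1])%(2*np.pi))
print(plant.close_job())
```

```text
sel 0.7382426600632521
iso 1.0041981010848282
the job is handed in; nothing more can be done
None
```

I turned both levers clockwise to their stop pins in the order asked, let go of each, and handed the job in at about 16 s.

- **Isolator:** I gripped and turned it until it stopped moving and the force rose from about 6–8 N to about 15 N. It had turned about 1.05 rad by the arm's reading, against 1.00 rad in the picture. The last picture shows its tab on the stop pin.
- **Selector:** It passed the interlock freely. It stopped at about 0.72 rad by the arm's reading, against 0.74 rad in the picture, where the force rose from about 5 N to about 16 N. The fan sits in the hollow with its edge against its stop pin.

I judged the loose parts by eye only. The gear, bushing and ring gauge look unmoved. Only part of the plug gauge was in the last view, and that part looks unmoved too. The arm was well clear when I handed in. The 0.02–0.05 rad differences between arm and picture readings are within what I would expect from picking pixels by hand. No check failed.

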